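# Empty the spent-battery tote into the collecting box

### The arm

A 7-joint arm with a two-finger parallel gripper is mounted at the origin on the work surface. World frame = base frame: x ahead of the robot, y to its left, z up, the work surface at z = 0. Lengths are in m, angles in rad, forces in N, time in s.
With the tool pointing down it reaches from about 0.4 to 0.85 m from the base axis. Payload 10.4 kg.
Tool frame: the origin (TCP) lies at the centre of the arm's flange, where the gripper is bolted on; the fingertips stand 182 mm ahead of it and the grasp point (between the pads) lies 164 mm ahead of it; z points along the fingers, y is the line along which they close (so a half turn about z gives the same grasp; the last joint's range is limited). The gripper opens to 87 mm and grips with 3 to 60 N. Pads are 19 mm wide; open, the fingers measure 117 mm over their backs; the gripper's body (75 mm by 190 mm) begins 51 mm behind the grasp point.
Start: joints at [1.1, 0.332, -0.065, 1.46, 0.022, 1.35, -0.088], TCP at [0.271, -0.563, 0.405] pointing down, gripper open.
Joint ranges: [-2.6, 2.6], [-0.5, 2.12], [-1.47, 1.34], [0.16, 2.42], [-1.27, 4.41], [0.06, 2.06], [-2.6, 2.6]. Speed limits (rad/s): [2.22, 2.22, 2.79, 2.79, 3.14, 3.14, 3.14].

### API

Orientations are given as a unit quaternion [x, y, z, w].
In Python, from plant import goto, move_linear, movej, gripper_to, pause, inverse_kinematics, get_obs, get_image, get_calibration, PlanningError, finish_job gives the robot as it stands. The module is installed in compiled form; this text tells all that it offers. Calls block until the motion is done:
- goto(position, orientation): joint-space move of the TCP to a pose.
- move_linear(position, orientation=None, feed=0.15, until_force=None): straight line of the TCP; orientation=None keeps the orientation; feed is the mean speed in m/s. With until_force (N) it stops when the force on the tool has changed by that much, and returns True; else False.
- movej(angles): joint-space move.
- gripper_to(opening): finger opening in m; the grip force is fixed at half the most; returns when the fingers have stopped.
- pause(seconds).
- inverse_kinematics(position, orientation): joint angles nearest the present ones, or None.
- get_obs(): the state.
- get_image(name): name is "side" or "top" or "wrist"; returns the picture (420x560x3 uint8, red, green, blue); there is no depth.
- get_calibration(name): a dict with "fovy" (degrees; the focal length in pixels is half the picture's height over the tangent of half this angle, whatever the lens; pixels are square), "cx", "cy" (the principal point, pixels), "pose" (4x4, takes a point from camera to world coordinates). Camera axes: x right, y down, z forward; pixel columns grow to the right and rows downward; lengths in m; the calibration is good to about 2 mm. The wrist camera is an equidistant fisheye: a pixel r from the principal point sees the ray r / f radians off the axis. A picture is of the moment at which its call begins: read the wrist's pose just before it. get_calibration takes no time and is no camera call; for the wrist camera it gives the pose at the moment of the call.
A pose or a line that the arm cannot do raises PlanningError and nothing moves.
- finish_job(): hands the job in; it is judged then, once.
The state is a dict: "time_s": time; "joint_positions": joint angles; "joint_vel": joint speeds; "tau": joint torques, N m; "ee_pos": TCP position; "orientation": TCP orientation; "ft_force": force on the tool from outside, world axes, zero at the start; "ft_torque": the same for the moment, N m; "opening": finger opening in m; "grip_force": force on a finger pad.
Only numpy, scipy, OpenCV 4.12 (cv2) and the standard library are available. Lean on these libraries where they do the work, as an engineer would, in place of code of your own. Each camera call takes 0.05 s, during which the arm holds its last target. There are 200 camera calls.

### The job

Carry the tote of spent batteries to the white collecting box and, with its open end held close over the hopper mouth, tip it until all six batteries have slid into the box. Then set the empty tote down gently, upright on its wooden parking board, centred between the four stops, and let go. Leave everything else on the desk where it is.

Things in the scene. Friction and masses are not known exactly. Their poses are not given: they have to be found in the camera images.
- tote: loose grey plastic tray, 0.18-0.29 kg empty, 0.4-0.65 kg full, 150 mm long (x) x 108 mm wide (y); floor and walls 4 mm thick, walls 38 mm high; a central divider 8 mm thick and 42 mm high along x makes two lanes 46 mm wide. Its +x end is open (see tote_lip). Starts on the desk, +x pointing away from the robot, within 35 degrees of world +x. Origin: centre of its underside, z up
- tote_grip (a point): middle of the upright grip plate over the tote's centre, 85 mm above its underside. Plate: flat sides, 64 mm long (tote x), 16 mm thick (tote y), from 58 to 100 mm above the underside, on an 8 mm web. Pinch its 16 mm thickness; the tool may lean along the tote's x by 40 degrees either way. Axes as the tote's
- tote_lip (a point): middle of the edge of the open end: 74 mm along +x from the tote's centre, 16 mm above its underside. The floor ramps up to it at 27 degrees over the last 24 mm, so batteries stay in while the tote is near level and slide out here only when it is tipped steeply, this end down: about 50 to 70 degrees, as friction varies. Axes as the tote's
- bin: fixed white plastic collecting box: chamber 160 x 160 mm outside, 150 x 150 mm inside, 92 mm high, topped by a hopper collar that flares outward, 30 degrees from vertical, to a mouth about 200 x 200 mm whose rim is 131 mm above the desk. Origin: centre of its underside, z up, x and y square to its walls
- bin_mouth (a point): centre of the hopper mouth, level with its rim, 131 mm above the desk
- board: fixed dark wooden parking board, 200 x 160 x 12 mm, with a stop 12 mm high (top 24 mm above the desk) in the middle of each side. Inner faces of the end stops lie 81 mm from the centre along x, of the side stops 60 mm along y: 6 mm of play all round the tote, which may stand there either way round. Origin: centre of the underside; x along its length
- board_seat (a point): centre of the board's top face between the stops, 12 mm above the desk: where the centre of the tote's underside belongs
- cell_c1: spent dry cell, a 26 mm diameter x 50 mm cylinder, bright metal with a black sleeve; origin at its centre, x axis along its length; starts lying in the tote
- cell_c2: spent dry cell, a 26 mm diameter x 50 mm cylinder, bright metal with a black sleeve; origin at its centre, x axis along its length; starts lying in the tote
- cell_a1: spent dry cell, a 14.5 mm diameter x 50 mm cylinder, bright metal with a black sleeve; origin at its centre, x axis along its length; starts lying in the tote
- cell_a2: spent dry cell, a 14.5 mm diameter x 50 mm cylinder, bright metal with a black sleeve; origin at its centre, x axis along its length; starts lying in the tote
- block_1: spent block battery 48 x 26 x 17 mm, black with a metal band; origin at its centre, x axis along its length; starts lying in the tote
- block_2: spent block battery 48 x 26 x 17 mm, black with a metal band; origin at its centre, x axis along its length; starts lying in the tote
- mug: bystander: white mug, 76 mm wide, 90 mm high; origin centre of underside
- stapler: bystander: black stapler 140 x 36 x 50 mm; origin centre of underside
- tape: bystander: clear tape roll lying flat, 90 mm wide, 24 mm high; origin centre of underside
- weight: bystander: brass paperweight, 60 mm wide, 45 mm high; origin centre of underside
- mouse: bystander: computer mouse 105 x 60 x 30 mm; origin centre of underside
- bowl: bystander: small blue bowl, 110 mm wide, 50 mm high; origin centre of underside
Mind the look-alikes: they are no part of the job. Leave any purple or red look-alike of the cell_c2 alone.

How it is judged:
On the way, in this order (a step that is already met when the one before it is completed fails the run):
1. the tote is tipped, open end down, with its lip close over the hopper mouth (angle between tote's own z axis and vertical above 0.5 rad and horizontal distance between tote_lip and bin_mouth below 0.1 m and height (world z) of tote_lip below 0.24 m), for 0.1 s.
2. all six batteries lie in the box (z of cell_c1 in the frame of bin between 0 and 0.095 m and x of cell_c1 in the frame of bin between -0.078 and 0.078 m and y of cell_c1 in the frame of bin between -0.078 and 0.078 m and z of cell_c2 in the frame of bin between 0 and 0.095 m and x of cell_c2 in the frame of bin between -0.078 and 0.078 m and y of cell_c2 in the frame of bin between -0.078 and 0.078 m and z of cell_a1 in the frame of bin between 0 and 0.095 m and x of cell_a1 in the frame of bin between -0.078 and 0.078 m and y of cell_a1 in the frame of bin between -0.078 and 0.078 m and z of cell_a2 in the frame of bin between 0 and 0.095 m and x of cell_a2 in the frame of bin between -0.078 and 0.078 m and y of cell_a2 in the frame of bin between -0.078 and 0.078 m and z of block_1 in the frame of bin between 0 and 0.095 m and x of block_1 in the frame of bin between -0.078 and 0.078 m and y of block_1 in the frame of bin between -0.078 and 0.078 m and z of block_2 in the frame of bin between 0 and 0.095 m and x of block_2 in the frame of bin between -0.078 and 0.078 m and y of block_2 in the frame of bin between -0.078 and 0.078 m), for 0.2 s.
At the end, for the whole second after the job is handed in: all six batteries are inside the box, below its collar (centres under 95 mm high); the tote stands upright (within 3 degrees) and flat on the parking board between the stops, its centre within 12 mm of the board's and its length within 7 degrees of the board's (either way round), at rest (all of step 2 and horizontal distance between tote and board below 0.012 m and z of tote in the frame of board between 0.008 and 0.016 m and angle between the x axis of tote and the x axis of board, either way round below 0.12 rad and angle between tote's own z axis and vertical below 0.06 rad and linear speed of tote below 0.02 m/s); the robot touches nothing.
It fails at once if the tote is dropped or slammed on the board (over 80 N) (contact force between tote and board above 80 N).
It fails at once if a bystander (mug, stapler, tape, paperweight, mouse, bowl) is pushed more than 30 mm or tipped over (distance of any of mug, stapler, tape, weight, mouse, bowl from where it was at the start of the episode above 0.03 m or angle between any of mug, stapler, tape, weight, mouse, bowl's own z axis and vertical above 0.5 rad).
It also fails if it takes over 67 s, if anything falls off the work surface, if the arm or the gripper's body presses on something with over 40 N, if the wrist force passes 120 N, or if a joint passes its speed limit or range.

## Working session

There is one attempt and no reset: what is moved stays moved. The work goes in short steps, each a Python script; the robot and the scene stay as the last script left them, time stands still between calls to the robot, and variables do not carry over. Pictures are saved under pics/ and viewed, at most 12 in all, crops included, and the job is handed in when it is done.

```bash
mkdir -p pics; ls
python3 - <<'E'
from plant import *
import cv2,numpy as np
np.set_printoptions(precision=4,suppress=True)
for n in ["top","side"]:
    im=get_image(n); cv2.imwrite(f"pics/{n}0.png",im[:,:,::-1]); c=get_calibration(n); print(n,c)
print(get_obs())
E
```

```text
pics
top {'fovy': 45.90053781830182, 'cx': 274.0519291911161, 'cy': 213.07987365248331, 'pose': array([[-0.0028, -0.9952,  0.0977,  0.4152],
       [-0.9998,  0.0007, -0.0216,  0.0169],
       [ 0.0215, -0.0977, -0.995 ,  1.3885],
       [ 0.    ,  0.    ,  0.    ,  1.    ]])}
side {'fovy': 49.089845922334575, 'cx': 290.434003951791, 'cy': 211.1370696759942, 'pose': array([[ 0.8489, -0.3822,  0.365 ,  0.1018],
       [-0.5284, -0.6255,  0.574 , -0.7036],
       [ 0.0089, -0.6802, -0.733 ,  0.9994],
       [ 0.    ,  0.    ,  0.    ,  1.    ]])}
{'time_s': 0.1, 'joint_positions': array([ 1.1004,  0.3328, -0.0647,  1.4609,  0.0216,  1.3499, -0.0885]), 'joint_vel': array([-0.0001, -0.0012, -0.0015, -0.0019,  0.0023,  0.0016,  0.0007]), 'tau': array([  0.0009, -62.4545,   0.0237, -39.0717,  -0.0617,   0.0366,
         0.    ]), 'ee_pos': array([ 0.2706, -0.5633,  0.404 ]), 'orientation': array([ 0.975 ,  0.2221, -0.0002, -0.0006]), 'ft_force': array([-0.0193,  0.3031, -0.2718]), 'ft_torque': array([-0.0219,  0.0455, -0.0499]), 'grip_force': 0.0, 'opening': 0.08695856263883522}
```

View pics/top0.png

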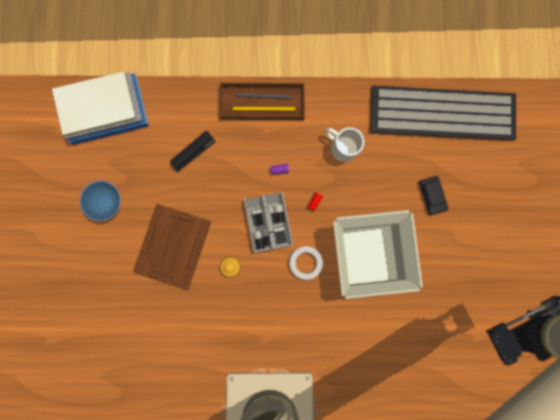

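View pics/side0.png

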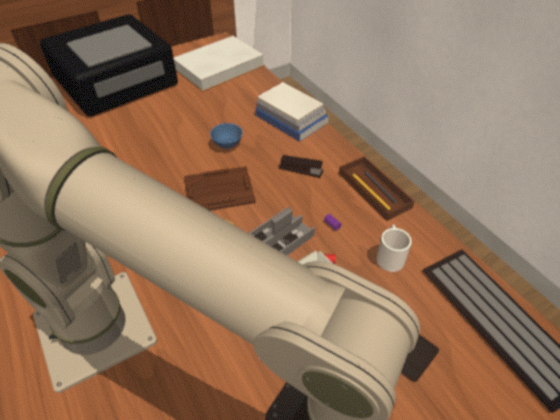

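The top view shows these:
- Tote, with batteries and central plate, at (268,222).
- Box at (377,255).
- Board at (172,247).
- Possible tote or board confusions: pen tray (262,101), books (100,107), keyboard (443,112).
- Loose look-alike cells, to leave alone: purple (279,169), red (315,202).

I choose the grey tray holding the cells, and will check it in a crop.

```bash
cat > h.py <<'E'
import numpy as np,cv2
from plant import *
from scipy.spatial.transform import Rotation as R
np.set_printoptions(precision=4,suppress=True)
def cast(n,uv,z,c=None):
    c=c or get_calibration(n); f=210/np.tan(np.radians(c["fovy"])/2)
    d=np.c_[(np.atleast_2d(uv)-[c["cx"],c["cy"]])/f,np.ones(len(np.atleast_2d(uv)))]
    if n=="wrist":
        r=np.linalg.norm(d[:,:2],axis=1); d=np.c_[d[:,:2]/r[:,None]*np.sin(r)[:,None],np.cos(r)]
    P=np.array(c["pose"]); d=d@P[:3,:3].T; o=P[:3,3]
    return (o+d*((z-o[2])/d[:,2])[:,None])[:,:2]
def rect(mask,n,z,seed,c=None):
    k,l=cv2.connectedComponents(mask.astype(np.uint8)); m=(l==l[seed[1],seed[0]]).astype(np.uint8)
    ct=max(cv2.findContours(m,0,cv2.CHAIN_APPROX_NONE)[0],key=cv2.contourArea)[:,0]
    r=cv2.minAreaRect((cast(n,ct,z,c)*1000).astype(np.float32)); return r,ct
E
python3 - <<'E'
from h import *
im=cv2.imread("pics/top0.png"); hsv=cv2.cvtColor(im,cv2.COLOR_BGR2HSV)
cl=lambda m,k:cv2.morphologyEx(m.astype(np.uint8),cv2.MORPH_CLOSE,np.ones((k,k)))
S=hsv[...,1];V=hsv[...,2]
big=cv2.resize(im[180:310,120:430],None,fx=2.5,fy=2.5,interpolation=cv2.INTER_CUBIC)
print(hsv[247,172],hsv[300,172],hsv[222,247],hsv[255,360])
grey=cl((S<90),5); dark=cl((V<115)&(S>90),3)
for nm,m,z,sd in [("tote",grey,.038,(247,222)),("bin",grey,.131,(345,255)),("board",dark,.012,(172,247))]:
    r,ct=rect(m,"top",z,sd); print(nm,r); cv2.drawContours(big,[((ct-[120,180])*2.5).astype(int)],-1,(0,255,0),1)
for nm,p,z in [("weight",(230,267),.04),("tape",(306,263),.02),("mug",(348,145),.09),("stapler",(193,151),.05),("mouse",(433,195),.03),("bowl",(100,201),.05),("purple",(279,169),.013),("red",(315,202),.01)]: print(nm,cast("top",p,z))
cv2.imwrite("pics/crop1.png",big)
E
```

```text
[ 11 169 115] [ 13 179 181] [ 12 114 130] [ 33  22 235]
tote ((576.7965698242188, -45.14764404296875), (1166.14013671875, 1598.8443603515625), 0.5161174535751343)
bin ((434.99359130859375, -271.93499755859375), (206.04974365234375, 206.43214416503906), 5.763069152832031)
board ((464.6092529296875, 288.1329345703125), (117.18755340576172, 196.54290771484375), 75.30847930908203)
weight [[0.4015 0.1069]]
tape [[ 0.4116 -0.1003]]
mug [[ 0.7256 -0.2098]]
stapler [[0.7175 0.2092]]
mouse [[ 0.5988 -0.4551]]
bowl [[0.5797 0.4575]]
purple [[ 0.6748 -0.0273]]
red [[ 0.5817 -0.128 ]]
```

View pics/crop1.png

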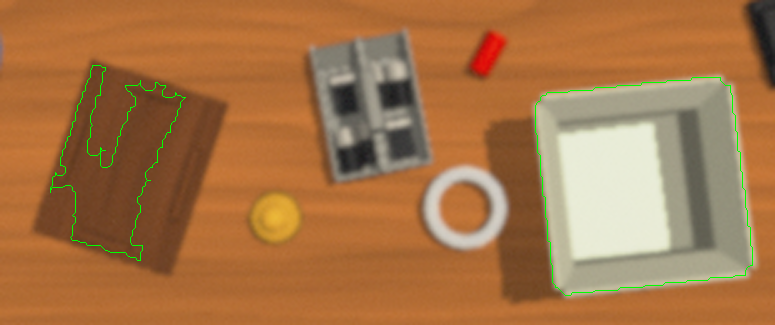

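The crop confirms the tote with its six cells: open end at the top, crop corners (310,47), (408,30), (431,162), (335,184). The box outline fits well. The board mask is poor, so I'll redo it and check which poses the arm can reach.

```bash
cat >> h.py <<'E'
def tool(tp,yaw,tilt,L,s,gh=.080):
    """tool pose for tote origin tp, yaw, tilt (open end down); tool leaned by L toward tote -x; s=+-1 flips tool y"""
    T=R.from_euler("ZY",[yaw,tilt]); g=np.array(tp)+T.apply([0,0,gh])
    z=np.array([np.sin(L),0,-np.cos(L)]); y=np.array([0,s,0]); M=np.c_[np.cross(y,z),y,z]
    Q=T*R.from_matrix(M); return g-Q.apply([0,0,.164]),Q.as_quat()
def tool_lip(lip,yaw,tilt,L,s,gh=.080):
    T=R.from_euler("ZY",[yaw,tilt]); return tool(np.array(lip)-T.apply([.074,0,.016]),yaw,tilt,L,s,gh)
E
python3 - <<'E'
from h import *
im=cv2.imread("pics/top0.png"); hsv=cv2.cvtColor(im,cv2.COLOR_BGR2HSV).astype(int)
S=hsv[...,1];V=hsv[...,2]
def big(m,x0,x1,y0,y1,z,k):
    w=np.zeros(m.shape,np.uint8); w[y0:y1,x0:x1]=m[y0:y1,x0:x1]; w=cv2.morphologyEx(cv2.morphologyEx(w,cv2.MORPH_CLOSE,np.ones((k,k))),cv2.MORPH_OPEN,np.ones((5,5)))
    ct=max(cv2.findContours(w,0,1)[0],key=cv2.contourArea)[:,0]; print(cv2.minAreaRect((cast("top",ct,z)*1000).astype(np.float32)))
big((V<140),120,222,195,300,.012,7)
big((S<125),238,300,185,260,.038,9)
c=lambda q:np.array(q)/2.5+[120,180]-.3
a=cast("top",c([(310,47),(408,30),(431,162),(335,184)]),.038); print("tote",a.mean(0),a)
b=cast("top",c([(92,60),(228,103),(172,275),(35,230)]),.012); print("board",b.mean(0),b)
tote=np.r_[a.mean(0),0]; ty=np.radians(8); bd=np.r_[b.mean(0),.012]; by=np.radians(-17); m=np.array([.435,-.272,.175])
for L in np.radians([0,20,30,38]):
  for s in (1,-1):
    gr=inverse_kinematics(*tool(tote,ty,0,L,s)); up=inverse_kinematics(*tool(tote+[0,0,.2],ty,0,L,s))
    pl=[inverse_kinematics(*tool(bd,by+k*np.pi,0,L,s)) is not None for k in (0,1)]
    po={}
    for d in range(-180,180,30):
        y=np.radians(d); u=np.array([np.cos(y),np.sin(y),0])
        po[d]="".join(str(int(inverse_kinematics(*tool_lip(m-.03*u,y,np.radians(t),L,s)) is not None)) for t in (0,40,70,80))
    print(round(np.degrees(L)),s,gr is not None,up is not None,pl,po)
E
```

```text
((458.04730224609375, 269.27716064453125), (160.91818237304688, 201.43540954589844), 72.07299041748047)
((506.8682861328125, -5.576805114746094), (190.8079376220703, 126.55210876464844), 10.981927871704102)
tote [0.5237 0.0039] [[ 0.588   0.0707]
 [ 0.6069 -0.0369]
 [ 0.4618 -0.0613]
 [ 0.4382  0.0431]]
board [0.4586 0.2676] [[0.5768 0.3138]
 [0.5287 0.1625]
 [0.3398 0.2219]
 [0.3892 0.3722]]
0 1 True True [True, True] {-180: '1100', -150: '1111', -120: '1111', -90: '1111', -60: '1100', -30: '1100', 0: '1100', 30: '0111', 60: '0111', 90: '1011', 120: '1100', 150: '1100'}
0 -1 True True [True, True] {-180: '1100', -150: '1011', -120: '0111', -90: '0111', -60: '1100', -30: '1100', 0: '1100', 30: '1111', 60: '1111', 90: '1111', 120: '1100', 150: '1100'}
20 1 True True [True, True] {-180: '1110', -150: '1111', -120: '1111', -90: '1111', -60: '1100', -30: '1100', 0: '1100', 30: '0111', 60: '1011', 90: '1001', 120: '1100', 150: '1110'}
20 -1 True True [True, True] {-180: '1100', -150: '1001', -120: '1011', -90: '0111', -60: '1100', -30: '1100', 0: '1100', 30: '1111', 60: '1111', 90: '1111', 120: '1111', 150: '1110'}
30 1 True True [True, True] {-180: '1111', -150: '1111', -120: '1111', -90: '1111', -60: '1110', -30: '0110', 0: '1110', 30: '0111', 60: '1011', 90: '1000', 120: '1110', 150: '1110'}
30 -1 True True [False, True] {-180: '1110', -150: '1100', -120: '1011', -90: '0111', -60: '1110', -30: '0110', 0: '1110', 30: '1111', 60: '1111', 90: '1111', 120: '1111', 150: '1110'}
38 1 True True [True, True] {-180: '1111', -150: '1111', -120: '1111', -90: '1111', -60: '1111', -30: '0110', 0: '0111', 30: '0111', 60: '1011', 90: '1100', 120: '1111', 150: '0111'}
38 -1 True True [True, True] {-180: '1111', -150: '1100', -120: '1011', -90: '0011', -60: '0111', -30: '0110', 0: '1111', 30: '1111', 60: '1111', 90: '1111', 120: '1111', 150: '0111'}
```

```bash
cat >> h.py <<'E'
TOTE=np.array([.5237,.0039,0]); TY=np.radians(10.); BD=np.array([.4583,.2684,.012]); BY=np.radians(-17.4); M=np.array([.435,-.272,0])
E
python3 - <<'E'
from h import *
for L,s,pys in [(30,-1,(45,60,90,110)),(38,-1,(45,60,90,110)),(30,1,(-90,-120)),(38,1,(-90,-120))]:
  l=np.radians(L); print("L",L,"s",s)
  p=lambda n,a:print("  ",n,inverse_kinematics(*a))
  p("grasp",tool(TOTE,TY,0,l,s)); p("up",tool(TOTE+[0,0,.2],TY,0,l,s))
  for d in pys:
    y=np.radians(d);u=np.array([np.cos(y),np.sin(y),0])
    for t in (0,40,75): p(f"pour{d},{t}",tool_lip(M+[0,0,.175 if t else .22]-.03*u,y,np.radians(t),l,s))
  for k in (0,1): p(f"place{k}",tool(BD,BY+k*np.pi,0,l,s))
E
```

```text
L 30 s -1
   grasp [ 0.6198  0.0436 -0.6728  2.2946 -0.1283  0.2955 -1.3287]
   up [ 0.8377 -0.2978 -0.7313  2.0534 -0.4402  0.8358 -1.1   ]
   pour45,0 [ 1.2276  0.1232 -0.2464  1.7189 -0.4877  1.4322  0.2965]
   pour45,40 [ 0.7175  0.0942 -0.288   1.6945  0.1924  1.421  -0.3904]
   pour45,75 [ 0.338   0.3875 -0.3242  1.5627  0.6622  1.7972 -0.8321]
   pour60,0 [ 1.1962  0.2684 -0.2858  1.5522 -0.4064  1.5455  0.4435]
   pour60,40 [ 0.7459  0.089  -0.3181  1.7007  0.2054  1.3772 -0.1366]
   pour60,75 [ 0.3994  0.2835 -0.4439  1.7087  0.7558  1.6711 -0.6995]
   pour90,0 [ 1.0561  0.5141 -0.3437  1.2312 -0.2223  1.7748  0.7177]
   pour90,40 [ 0.8042  0.0788 -0.3739  1.7126  0.195   1.2869  0.384 ]
   pour90,75 [ 0.5585  0.0057 -0.6024  2.0044  0.8275  1.2963 -0.349 ]
   pour110,0 [ 0.9444  0.6403 -0.3925  1.0508 -0.0809  1.9143  0.9118]
   pour110,40 [ 0.842   0.0737 -0.4065  1.7186  0.161   1.2348  0.7433]
   pour110,75 [ 0.6391 -0.222  -0.5784  2.181   0.7536  0.9474  0.0086]
   place0 None
   place1 [ 0.2726  0.7998 -0.9979  1.5275  0.2243  1.4514  0.5395]
L 38 s -1
   grasp [ 0.59
[... 1820 characters left out ...]

   grasp [ 0.8472  0.0288 -0.872   2.3867 -0.7542  0.1092  2.4541]
   up [ 0.148  -0.3322 -0.1544  2.1904 -0.2511  0.6353  1.8831]
   pour-90,0 [ 0.5393 -0.0399 -0.7011  1.9347  0.6382  1.4006 -0.3249]
   pour-90,40 [ 0.8436  0.0569 -0.4486  1.726  -0.0077  1.3778  0.397 ]
   pour-90,75 [ 1.0609  0.446  -0.3948  1.4261 -0.3302  1.7143  0.6877]
   pour-120,0 [ 0.3748  0.3206 -0.5455  1.5736  0.661   1.7472 -0.7437]
   pour-120,40 [ 0.7665  0.0918 -0.3847  1.6892 -0.0001  1.3623 -0.1402]
   pour-120,75 [ 1.1694  0.2472 -0.3515  1.6751 -0.5327  1.4615  0.4172]
   place0 [-0.0277  0.3351 -1.0506  2.1501  1.1722  1.0546 -0.5174]
   place1 [ 0.1273  0.7779 -0.7391  1.4534  0.0019  1.525  -2.4427]
```

Run:
```python
from h import *
L=np.radians(20); p,q=tool(TOTE,TY,0,L,-1); zt=R.from_quat(q).apply([0,0,1])
goto(p-.10*zt,q)
np.save("wp.npy",get_calibration("wrist"),allow_pickle=True)
cv2.imwrite("pics/w1.png",get_image("wrist")[:,:,::-1]); cv2.imwrite("pics/t1.png",get_image("top")[:,:,::-1])
o=get_obs(); print(o["time_s"],o["joint_positions"],o["ft_force"])
```

```text
2.375 [ 0.7456 -0.1394 -0.7401  2.1349 -0.217   0.7745 -1.2736] [-0.7026 -0.0557  0.8278]
```

View pics/w1.png

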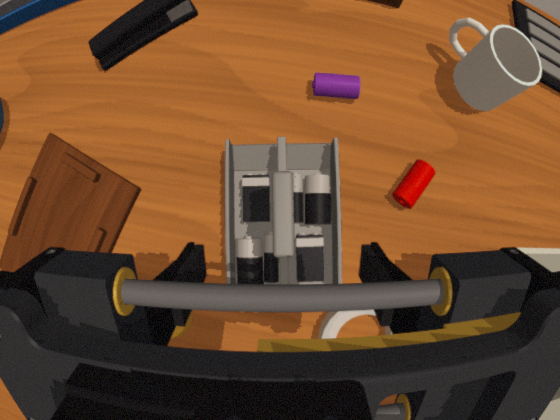

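The wrist view shows the tote square in the image. The top of its plate spans (273–293, 173) to (273–293, 255), and the open-end wall tops are at (227,141) and (339,140). I'll refine the tote pose from these and then grasp.

Run:
```python
from h import *
c=np.load("wp.npy",allow_pickle=True).item()
a=cast("wrist",[(274,173),(293,173),(293,255),(273,255)],.1,c); print(a,a.mean(0)); d=a[:2].mean(0)-a[2:].mean(0); print(np.linalg.norm(d),np.degrees(np.arctan2(d[1],d[0])))
e=cast("wrist",[(228,141),(338,140)],.038,c); print(e,e.mean(0)); v=e[0]-e[1]; print(np.linalg.norm(v),np.degrees(np.arctan2(-v[0],v[1])))
# board from wrist: visible outer corners of the top face
print(cast("wrist",[(51,135),(140,188)],.012,c), "top-view gave (.5768,.3138),(.5287,.1625)")
```

```text
[[ 0.5535  0.0159]
 [ 0.5559  0.002 ]
 [ 0.4965 -0.0083]
 [ 0.494   0.0061]] [0.525  0.0039]
0.06030252715094263 9.60035214662713
[[ 0.5869  0.0682]
 [ 0.6061 -0.0353]] [0.5965 0.0165]
0.10527154619310004 10.515300836967656
[[0.5747 0.3098]
 [0.5289 0.161 ]] top-view gave (.5768,.3138),(.5287,.1625)
```

Run:
```python
from h import *
L=np.radians(20); p,q=tool(TOTE,TY,0,L,-1)
print(move_linear(p,q,feed=.1,until_force=15)); gripper_to(0); o=get_obs(); print(o["time_s"],o["opening"],o["grip_force"],o["ft_force"])
p,q=tool(TOTE+[0,0,.10],TY,0,L,-1); move_linear(p,q,feed=.08); pause(.2)
o=get_obs(); print(o["time_s"],o["opening"],o["ft_force"],o["ft_torque"])
p,q=tool(TOTE+[0,0,.205],TY,0,L,-1); move_linear(p,q,feed=.12)
cv2.imwrite("pics/w2.png",get_image("wrist")[:,:,::-1]);print(get_obs()["time_s"])
```

```text
False
4.6667 0.01556754018816037 29.92070423439145 [ 0.5457 -1.2345 -1.0307]
6.2667 0.015778146343092905 [-0.2647 -0.1282 -4.8732] [-0.1114  0.6857 -0.0101]
7.3417
```

View pics/w2.png

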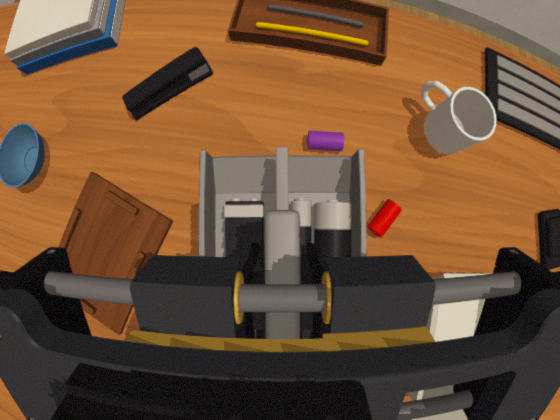

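The tote is held level with its batteries in. Its open-end corners are at (201,152) and (366,152), which I'll use as the slip reference. Now carry and tip.

```bash
cat >> h.py <<'E'
L=np.radians(20); PY=np.radians(60); U=np.array([np.cos(PY),np.sin(PY),0])
def pourpose(t,z,off=.03): return tool_lip(M-off*U+[0,0,z],PY,np.radians(t),L,-1)
E
python3 - <<'E'
from h import *
p,q=pourpose(0,.235,.05); 
try: move_linear(p,q,feed=.18)
except PlanningError as e:
    print("direct",e); y=(TY+PY)/2; m=(TOTE+[0,0,.205])[:2]; lipc=M-.05*U; tc=lipc-.074*U
    p1,q1=tool([(m[0]+tc[0])/2+.03,(m[1]+tc[1])/2,.215],y,0,L,-1); move_linear(p1,q1,feed=.18); move_linear(p,q,feed=.18)
print(get_obs()["time_s"])
for t,z in [(15,.225),(30,.205),(45,.185)]: move_linear(*pourpose(t,z,.04),feed=.15)
cv2.imwrite("pics/w3.png",get_image("wrist")[:,:,::-1])
o=get_obs(); print(o["time_s"],o["ft_force"],o["joint_positions"],[inverse_kinematics(*pourpose(t,.18)) for t in (60,70,78,84)])
E
```

```text
9.9333
11.8333 [ 0.2146 -0.379  -3.3708] [ 0.659   0.1151 -0.393   1.7064  0.4662  1.4619 -0.3441] [array([ 0.5041,  0.2199, -0.4657,  1.7127,  0.7002,  1.6134, -0.6018]), array([ 0.4191,  0.3142, -0.4942,  1.7077,  0.8315,  1.7357, -0.7317]), array([ 0.3569,  0.4015, -0.5063,  1.7004,  0.923 ,  1.8388, -0.8204]), array([ 0.3136,  0.4715, -0.508 ,  1.6931,  0.9843,  1.9161, -0.8783])]
```

View pics/w3.png

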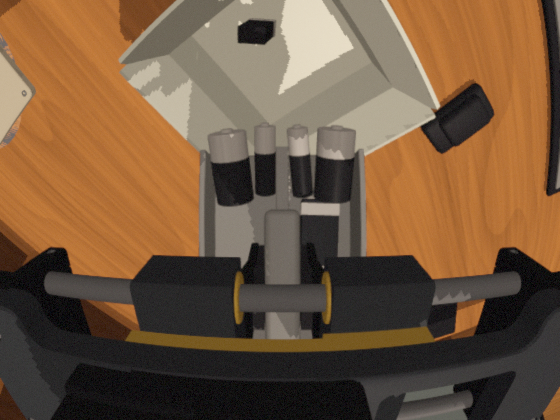

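There's no slip: the open-end corners are still at (202,150) and (366,150). One block is already in the box at (256,31) and four cells are at the lip, so I continue tipping.

Run:
```python
from h import *
for t in (57,68,76): move_linear(*pourpose(t,.18,.03),feed=.15)
pause(.8); move_linear(*pourpose(82,.18,.03),feed=.15); pause(.6)
cv2.imwrite("pics/w4.png",get_image("wrist")[:,:,::-1])
o=get_obs(); print(o["time_s"],o["ft_force"],o["opening"])
```

```text
15.0417 [-0.0206  0.2469 -1.8562] 0.01587531861250085
```

View pics/w4.png

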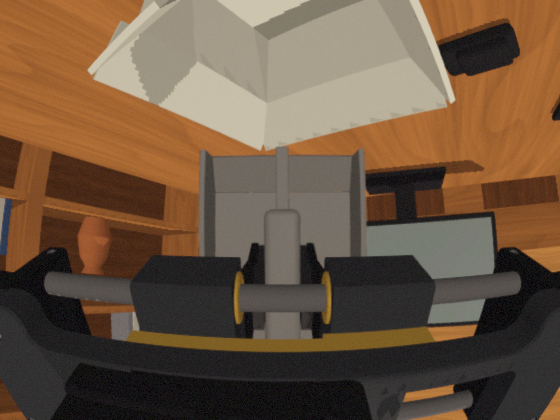

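The tote looks empty and has not slipped. I'll level it, move it clear, and count the batteries in the box from the top camera.

Run:
```python
from h import *
for t,z in [(60,.19),(40,.21),(20,.23),(0,.245)]: move_linear(*pourpose(t,z,.04),feed=.2)
move_linear(*tool([.50,-.03,.23],np.radians(110),0,L,-1),feed=.2)
move_linear(*tool(BD+[0,0,.15],BY+np.pi,0,L,-1),feed=.2)
pause(.2); o=get_obs(); print(o["time_s"],o["ft_force"],o["joint_positions"])
c=get_calibration("wrist");np.save("wp2.npy",c,allow_pickle=True);w=get_image("wrist");t=get_image("top")
cv2.imwrite("pics/w5.png",w[:,:,::-1]);cv2.imwrite("pics/t5.png",t[:,:,::-1])
a=cv2.resize(t[195:310,320:440],(480,460)); b=cv2.resize(t[170:310,100:220],(318,371))
out=np.zeros((460,800,3),np.uint8); out[:,:480]=a; out[:371,481:799]=b; cv2.imwrite("pics/c5.png",out[:,:,::-1])
```

```text
21.6417 [ 0.311   0.5781 -1.5498] [ 0.1565  0.4342 -0.821   1.4855  0.0307  1.5585  0.6136]
```

View pics/c5.png

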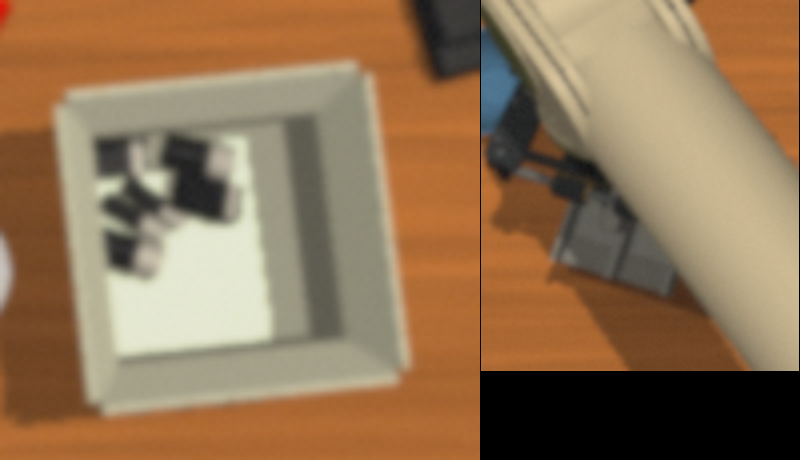

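View pics/w5.png

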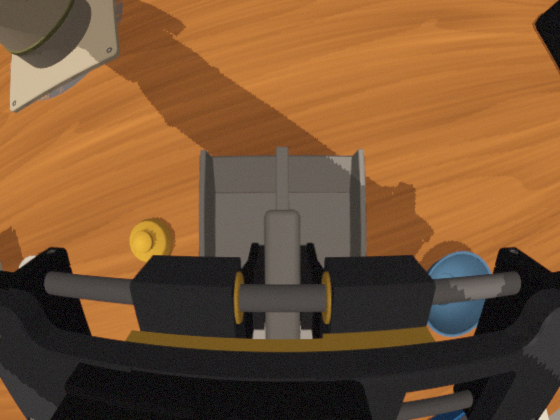

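All six batteries are visible in the box: three around (120–205, 155–190), two crossed thin ones at (135,200) and one at (135,250). The tote is empty and unslipped above the board. I'll lower it to just over the stops and check the alignment from close by.

Run:
```python
from h import *
p,q=tool(BD+[0,0,.025],BY+np.pi,0,L,-1); move_linear(p,q,feed=.12); pause(.2)
c=get_calibration("wrist");np.save("wp3.npy",c,allow_pickle=True);w=get_image("wrist");s=get_image("side")
print(get_obs()["time_s"],get_obs()["ee_pos"]-p)
a=cv2.resize(w[90:290,130:440],None,fx=1.6,fy=1.6,interpolation=cv2.INTER_CUBIC)  # 496x320
b=cv2.resize(s[150:260,150:300],None,fx=2,fy=2,interpolation=cv2.INTER_CUBIC) # 300x220
out=np.zeros((320,800,3),np.uint8); out[:,:496]=a; out[:220,498:798]=b; cv2.imwrite("pics/c6.png",out[:,:,::-1])
```

```text
23.2333 [0.0001 0.     0.0003]
```

View pics/c6.png

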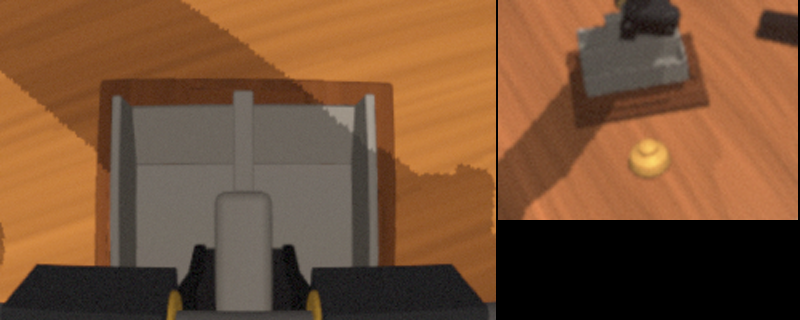

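The board's end edge shows at crop (101,80) and (392,83), just past the tote's open end, with similar margins left and right. I'll cast these corners to get a centre correction.

Run:
```python
from h import *
c=np.load("wp3.npy",allow_pickle=True).item()
uv=np.array([(101,80),(392,83)])/1.6+[130,90]-.3
e=cast("wrist",uv,.012,c); yw=BY+np.pi
loc=np.c_[R.from_euler("z",-yw).apply(np.c_[e-BD[:2],[0,0]])][:,:2]; print("board end corners, tote frame",loc)
v=loc[0]-loc[1]; print("len",np.linalg.norm(v),"yaw err deg",np.degrees(np.arctan2(-v[0],v[1])),"offset",loc.mean(0)-[.1,0])
# tote end corners (wall tops, z=.012+.025+.038)
t=cast("wrist",np.array([(111,97),(376,97)])/1.6+[130,90]-.3,.075,c)
print("tote",R.from_euler("z",-yw).apply(np.c_[t-BD[:2],[0,0]])[:,:2])
```

```text
board end corners, tote frame [[ 0.1002  0.0763]
 [ 0.0987 -0.0826]]
len 0.15889524092119156 yaw err deg -0.5514600258053985 offset [-0.0006 -0.0031]
tote [[ 0.075   0.0533]
 [ 0.0751 -0.0563]]
```

The board is off by only 1.6 mm and 0.5° relative to the tote. I'll apply that, lower gently, release, retreat and check.

Run:
```python
from h import *
yw=BY+np.pi-np.radians(.5); B=BD+R.from_euler("z",yw).apply([-.0006,-.0016,0])
move_linear(*tool(B+[0,0,.02],yw,0,L,-1),feed=.05)
print("touch",move_linear(*tool(B-[0,0,.004],yw,0,L,-1),feed=.015,until_force=4))
o=get_obs(); p0,q=tool(B,yw,0,L,-1); print(o["ee_pos"]-p0,o["ft_force"],o["time_s"])
pause(.3); gripper_to(.05); pause(.2); gripper_to(.087)
o=get_obs(); zt=R.from_quat(q).apply([0,0,1]); p=o["ee_pos"]-.12*zt
move_linear(p,feed=.12); move_linear(p+[0,0,.1],feed=.2)
c=get_calibration("wrist");np.save("wp4.npy",c,allow_pickle=True);w=get_image("wrist");t=get_image("top")
cv2.imwrite("pics/w7.png",w[:,:,::-1]);cv2.imwrite("pics/t7.png",t[:,:,::-1]);print(get_obs()["time_s"])
```

```text
touch True
[ 0.0001  0.     -0.0001] [ 0.2483 -0.921   3.2225] 24.7
28.8667
```

View pics/w7.png

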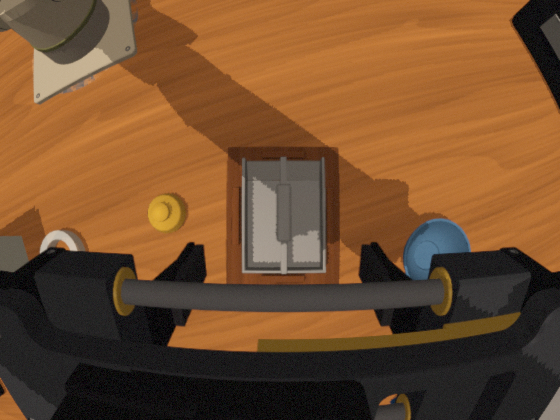

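The wrist view shows the tote empty, square and centred between the four stops, at (284,215). The contact height matched the seat and the gripper is clear, so I hand in.

```bash
python3 -c "
from plant import *
print(finish_job())"
```

```text
the job is handed in; nothing more can be done
None
```

I handed the job in at about 29 s of robot time: all six batteries show in the box in the top view, and the empty tote stands upright on its board between the stops with the gripper clear; the system returned no verdict.

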